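Click the data cartridge home in the ticket printer

ROBOT

A 6-joint arm with a two-finger parallel gripper is mounted at the origin on the work surface. World frame = base frame: x ahead of the robot, y to its left, z up, the work surface at z = 0. Lengths are in mm, angles in rad, forces in N, time in s.
With the tool pointing down it reaches from about 350 to 775 mm from the base axis. Payload 7.3 kg.
Tool frame: the origin (TCP) lies on the centre line of the jaws, within the pads' length; the fingertips stand 17 mm ahead of it and the grasp point (between the pads) lies 2 mm behind it; z points along the fingers, y is the line along which they close (so a half turn about z gives the same grasp; the last joint's range is limited). The gripper opens to 92 mm and grips with 3 to 60 N. Pads are 19 mm wide; open, the fingers measure 130 mm over their backs; the gripper's body (75 mm by 190 mm) begins 47 mm behind the grasp point.
Start: joints at [0.986, 0.342, 1.524, -0, 1.275, -0.146], TCP at [223.036, 475.288, 243.741] pointing down, gripper open.
Joint ranges: [-2.53, 2.53], [-0.77, 2.02], [0.04, 2.7], [-1, 4.14], [0.28, 2.66], [-3.11, 3.11]. Speed limits (rad/s): [2.57, 2.57, 3.14, 3.14, 3.14, 3.14].

INTERFACE

Orientations are given as [roll, pitch, yaw] about the fixed x, y, z axes, in that order (R = Rz(yaw) Ry(pitch) Rx(roll)).
In Python, from plant import bot gives the robot as it stands. The module is installed in compiled form; this text tells all that it offers.
- The arm moves only by the shell command python3 -m pendant 'ROWS'. ROWS is JSON, a list of rows, each a list of 3 entries, a list of its own where there are three numbers: the shift along the world's x, y, z as a fraction of full scale, then the turn, a rotation vector about the world's x, y, z as a fraction of full scale, then the opening, from -1 (shut) to 1 (fully open), so that 0 is half open. In form: [[[tx, ty, tz], [rx, ry, rz], claw], ...]. A call has exactly 10 rows; each row shifts and turns the commanded pose from where the row before left it; what a row does not reach is not made up. Full scale, the value 1, is 30 mm for a shift and 0.12 rad for a turn. A row lasts 1/12 s, in which the tool goes at most 41.7 mm and 7.16 degrees, less where a joint would pass 70% of its speed; a pose out of reach is approached as far as the arm can. A call with a number of a shift or a turn outside -1 to 1 is refused whole. A call with a gripper value outside its range is refused whole. The fingers move at their own pace and stop on an object; the grip force is fixed at half the most. Time passes only in rows, so rows that do not move let the fingers close, or fill a call up. It gives the time, the measured TCP pose, the force, the opening and the grip force at its end, in the units of the state.
- bot.get_obs(): the state, without advancing time (a new reading comes with each control period).
- bot.capture(name): name is "scene" or "side" or "wrist"; returns the picture (480x640x3 uint8, blue, green, red); there is no depth.
- bot.camera_params(name): a dict with "fovy" (degrees; the focal length in pixels is half the picture's height over the tangent of half this angle, whatever the lens; pixels are square), "cx", "cy" (the principal point, pixels), "distortion" ([k1, k2, p1, p2, k3] as OpenCV has them; the pictures are not rectified), "camera_from_world" (4x4, takes a point from world to camera coordinates). Camera axes: x right, y down, z forward; pixel columns grow to the right and rows downward; lengths in mm; the calibration is good to about 2 mm. A picture is of the moment at which its call begins: read the wrist's pose just before it. camera_params takes no time and is no camera call; for the wrist camera it gives the pose at the moment of the call.
- bot.close_job(): hands the job in; it is judged then, once.
The state is a dict: "time": time; "joint_positions": joint angles; "dq": joint speeds; "tau": joint torques, N m; "tool_pos": TCP position; "tcp_rot": TCP orientation; "contact_force": force on the tool from outside, world axes, zero at the start; "moment": the same for the moment, N m; "grip_width": finger opening in mm; "finger_force": force on a finger pad.
Only numpy, scipy, OpenCV 4.12 (cv2) and the standard library are available. Lean on these libraries where they do the work, as an engineer would, in place of code of your own. Each camera call takes 0.05 s, during which the arm holds its last target. There are 200 camera calls.

TASK

Take the blue cartridge from the wooden rack, put it in the slot on top of the ticket printer, press it right down through the full stroke of its spring catch, and leave it locked down, not sprung up. The catch is push-push and nobody knows which position it was left in, so feel whether the cartridge has stayed down after each press and press again if it has sprung back. Press gently, leave the orange cartridge, the jar and the mortar alone, and let go at the end.

Things in the scene. Friction and masses are not known exactly. Their poses are not given: they have to be found in the camera images.
- cartridge_mid (a point): centre (half-way up) of the blue data cartridge to be fitted: an upright box 14 mm thick (its own x) by 36 mm wide (its own y) by 76 mm tall (its own z, up), 60 g, brass contacts at the foot, dark blue top. Its top and foot are 38 mm from this point. Either way round about the vertical fits. At the start it stands in one of the rack's two pockets, its foot 6 mm above the counter and 58 mm of it showing above the rack.
- spare_mid (a point): centre of the orange cartridge, same size and shape, standing in the other pocket of the rack: leave it there.
- rack: fixed wooden rack, 56 mm (x) by 160 mm (y) by 24 mm high, with two pockets 18 mm deep at y = -40 and +40 mm, their play 2.5 mm each side; origin at the centre of its underside. Either pocket may hold the blue cartridge.
- printer: fixed white ticket printer, 150 mm (x) by 170 mm (y) by 75 mm high, flat on top; origin at the centre of its underside, on the counter. More than 25 N on it, its slot or its catch does damage. A cartridge that merely rests on a carriage left down is not connected: it must be pressed through the full stroke at least once and end locked down.
- printer_slot (a point): centre of the slot's mouth in the printer's top face, exactly 75 mm above the counter, 20 mm to the printer's +x from its middle. Axes as the printer's, z up. The slot is 17 mm (x) by 39 mm (y): the cartridge has 1.5 mm play each side, with a 3 mm 45-degree lead-in. A seated cartridge's top stands 48 mm above the printer's top with the catch up, 40.5 mm locked down.
- catch_up (a point): fixed point in the slot, 28 mm under its mouth, where the spring carriage (the cartridge's foot rests on it) is with the catch up; locked down it is 7.5 mm lower; which at the start is unknown. It pushes up with 2.5 N, 4.5 N when fully pressed. Pressing it to 10.5 mm or more below this point, then letting go, changes up to locked or locked to up; less changes nothing. Hard stop at 12 mm.
- jar_mid (a point): centre of a lidded white ceramic jar, 64 mm across and 100 mm tall, standing loose on the counter: bystander.
- mortar_mid (a point): centre of an empty brass mortar cup, 90 mm across and 75 mm tall, standing loose on the counter: bystander.
Things that resemble listed ones, but are neither listed nor needed, are in the scene too. There is more than one size of the part that bears cartridge_mid; the job needs the middle-sized.

How it is judged:
By the outcome, as a careful person would: the job done as asked, in the order asked, and still so for the second after the job is handed in, with the robot touching nothing.
It also fails if it takes over 61 s, if anything falls off the work surface, if the arm or the gripper's body presses on something with over 40 N, if the wrist force passes 120 N, or if a joint passes its speed limit or range.

## Working session

There is one attempt and no reset: what is moved stays moved. The work goes in short steps, Python scripts to look and compute and a shell command to move; the robot and the scene stay as the last step left them, time stands still between calls to the robot, and variables do not carry over. Pictures are saved under pics/ and viewed, at most 10 in all, crops included, and the job is handed in when it is done.

```bash
mkdir -p pics; cat > h.py <<'E'
import numpy as np, cv2
from plant import bot
def cam(n):
    p=bot.camera_params(n); f=240/np.tan(np.radians(p["fovy"])/2)
    return np.array([[f,0,p["cx"]],[0,f,p["cy"]],[0,0,1]]),np.array(p["distortion"],float),np.array(p["camera_from_world"])
def ray(c,uv):
    K,d,T=c; q=cv2.undistortPoints(np.array([[uv]],float),K,d)[0,0]
    R=T[:3,:3]; o=-R.T@T[:3,3]; v=R.T@np.array([q[0],q[1],1]); return o,v/np.linalg.norm(v)
def atz(c,uv,z):
    o,v=ray(c,uv); return o+v*(z-o[2])/v[2]
def tri(rs):
    A=0;b=0
    for o,v in rs:
        P=np.eye(3)-np.outer(v,v); A=A+P; b=b+P@o
    x=np.linalg.solve(A,b); return x,[np.linalg.norm((np.eye(3)-np.outer(v,v))@(x-o)) for o,v in rs]
def proj(c,X):
    K,d,T=c; X=np.atleast_2d(np.array(X,float)); return cv2.projectPoints(X,cv2.Rodrigues(T[:3,:3])[0],T[:3,3],K,d)[0][:,0]
E
python3 - <<'E'
from h import *
for n in ["scene","side"]:
    cv2.imwrite(f"pics/{n}0.png",bot.capture(n)); c=cam(n); print(n,c[0][0,0],ray(c,(320,240)))
o=bot.get_obs();print(o)
E
```

```text
scene 598.2314390795792 (array([1269.835523  ,  190.12906963,  844.79333641]), array([-0.64464882, -0.22269925, -0.73132274]))
side 520.3199758306696 (array([ 363.46442739, -648.10969146,  622.12617677]), array([ 0.30784884,  0.72595832, -0.61499074]))
{'time': 0.1, 'joint_positions': array([ 9.86031459e-01,  3.42656593e-01,  1.52488916e+00,  4.18911772e-06,
        1.27542674e+00, -1.46008487e-01]), 'dq': array([ 0.00141453, -0.00138597, -0.0013304 ,  0.00065631, -0.00014348,
        0.0001354 ]), 'tau': array([ 8.89372368e-04, -4.32004023e+01, -2.44695729e+01,  7.18960888e-02,
        5.26851194e-02, -3.14996976e-05]), 'tool_pos': array([222.82413822, 474.99950427, 243.12390004]), 'tcp_rot': array([-3.14022808e+00, -2.04716459e-04,  2.70283491e+00]), 'contact_force': array([-0.09470249,  0.13548019,  0.47408939]), 'moment': array([-0.06050074, -0.01043749, -0.04617642]), 'finger_force': 0.0, 'grip_width': 91.9433726366856}
```

View pics/scene0.png

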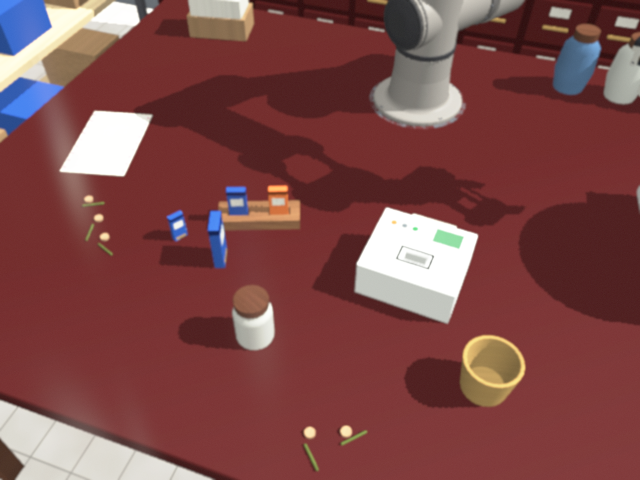

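View pics/side0.png

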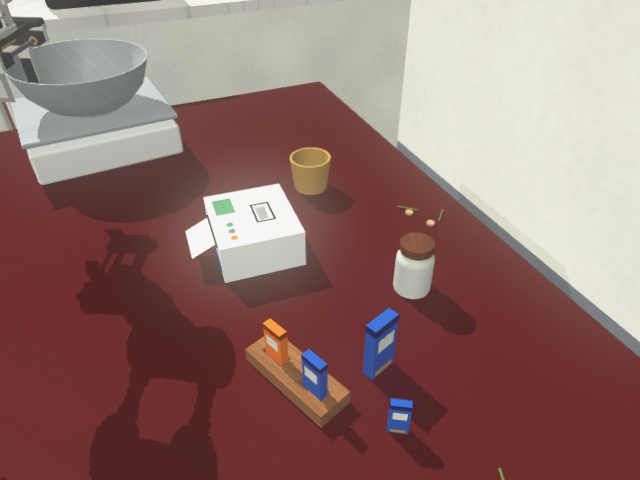

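The scene view shows the blue cartridge in the rack at (237,200), the orange at (278,200), the loose large and small decoys at (217,240) and (178,225), and the slot at (415,258). In the side view, blue is at (315,375) and the slot at (262,212). I'll zoom in for the pixels.

```bash
python3 - <<'E'
from h import *
s=cv2.imread("pics/scene0.png");d=cv2.imread("pics/side0.png")
def cr(i,x,y,w=100,h=75): return cv2.resize(i[y:y+h,x:x+w],(400,300),interpolation=cv2.INTER_CUBIC)
cv2.imwrite("pics/c.png",np.vstack([np.hstack([cr(s,210,170),cr(s,370,215)]),np.hstack([cr(d,255,335),cr(d,215,180)])]))
E
```

```text
(no output)
```

View pics/c.png

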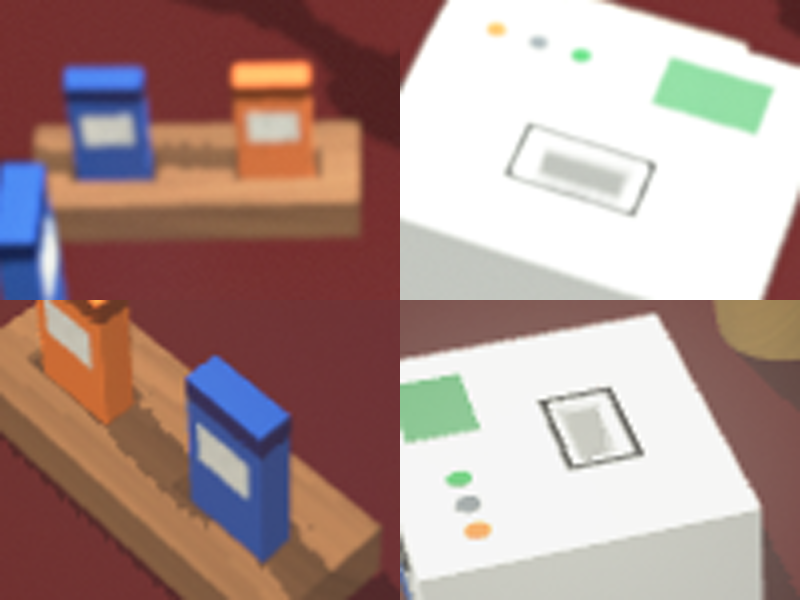

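```bash
python3 - <<'E'
from h import *
S,D=cam("scene"),cam("side")
g=lambda ox,oy,u,v:(ox+(u+.5)/4-.5,oy+(v+.5)/4-.5)
def L(c,ox,oy,P,z):
    return np.array([atz(c,g(ox,oy,*p),z) for p in P])[:,:2]
bs=[(66,68),(144,67),(145,92),(66,95)]; bd=[(215,56),(291,113),(262,143),(187,80)]
ss=[(131,124),(256,163),(235,215),(107,173)]; sd=[(141,102),(209,88),(242,154),(170,168)]
for a,b,oa,ob,z in [(bs,bd,(210,170),(255,335),82),(ss,sd,(370,215),(215,180),75)]:
    ca=g(*oa,*np.mean(a,0));cb=g(*ob,*np.mean(b,0))
    print("tri",tri([ray(S,ca),ray(D,cb)]))
    for c,o,P in((S,oa,a),(D,ob,b)):
        q=L(c,*o,P,z); print(q.round(1).tolist(),q.mean(0).round(1),[ (np.degrees(np.arctan2(*(q[(i+1)%4]-q[i])[::-1])).round(1),np.linalg.norm(q[(i+1)%4]-q[i]).round(1)) for i in range(4)])
# rack top edges at z=24 scene, rack long direction
q=L(S,210,170,[(35,205),(360,203)],24);print(q,np.degrees(np.arctan2(*(q[1]-q[0])[::-1])))
# printer top corner edge side view
q=L(D,215,180,[(256,15),(360,207),(20,280)],75);print(q)
# other: jar mid top scene, large cartridge top, mortar
for n,uv,z in(("jar",(252,297),100),("big",(216,219),100),("mortar",(492,357),75)):print(n,atz(S,uv,z))
for n,uv,z in(("jar",(417,243),100),("big",(382,322),100),("mortar",(310,157),75),("flap",(200,238),60)):print(n,atz(D,uv,z))
E
```

```text
tri (array([ 527.50783134, -236.7664912 ,   79.42532889]), [np.float64(1.0121480432518148), np.float64(1.012148043251806)])
[[527.4, -256.0], [514.1, -221.5], [530.0, -213.9], [544.5, -247.9]] [ 529.  -234.8] [(np.float64(111.0), np.float64(37.0)), (np.float64(25.8), np.float64(17.6)), (np.float64(-66.9), np.float64(37.0)), (np.float64(-154.5), np.float64(19.0))]
[[526.9, -220.3], [540.5, -252.0], [527.2, -259.2], [514.6, -226.0]] [ 527.3 -239.4] [(np.float64(-66.7), np.float64(34.5)), (np.float64(-151.6), np.float64(15.1)), (np.float64(110.7), np.float64(35.5)), (np.float64(24.8), np.float64(13.5))]
tri (array([573.49095906, 121.41623892,  73.93468412]), [np.float64(1.2510174227088589), np.float64(1.25101742270897)])
[[555.2, 95.2], [559.1, 151.0], [590.9, 149.0], [586.3, 92.5]] [572.9 121.9] [(np.float64(86.0), np.float64(56.0)), (np.float64(-3.7), np.float64(31.9)), (np.float64(-94.6), np.float64(56.7)), (np.float64(175.2), np.float64(31.3))]
[[559.1, 147.8], [592.0, 146.2], [588.5, 89.4], [555.4, 92.1]] [573.7 118.9] [(np.float64(-2.8), np.float64(32.9)), (np.float64(-93.6), np.float64(57.0)), (np.float64(175.2), np.float64(33.2)), (np.float64(86.1), np.float64(55.8))]
[[ 565.38265881 -261.39015179]
 [ 510.77087619 -114.20359001]] 110.356759076867
[[634.28667563 198.62217964]
 [622.41831864  31.04570433]
 [473.53470318  41.09035277]]
jar [764.39024799 -96.0606683  100.        ]
big [ 627.83011389 -225.55580716  100.        ]
mortar [728.50416163 275.06070609  75.        ]
jar [ 765.11843074 -101.97613369  100.        ]
big [ 630.42921547 -231.59324302  100.        ]
mortar [731.90349445 272.0873001   75.        ]
flap [453.27953075 105.780613    60.        ]
```

```bash
R='[[0.42,-0.98,0],[0,0,0.3],0.3]'; python3 -m pendant '[[[0.42,-0.98,0],[0,0,0.3],0.3],[[0.42,-0.98,0],[0,0,0.3],0.3],[[0.42,-0.98,0],[0,0,0.3],0.3],[[0.42,-0.98,0],[0,0,0.3],0.3],[[0.42,-0.98,0],[0,0,0.3],0.3],[[0.42,-0.98,0],[0,0,0.3],0.3],[[0.42,-0.98,0],[0,0,0.3],0.3],[[0.42,-0.98,0],[0,0,0.3],0.3],[[0.42,-0.98,0],[0,0,0.3],0.3],[[0.42,-0.98,0],[0,0,0.3],0.3]]'
```

```text
time: 0.93
tool_pos: [349.1, 179.8, 243.6]
tcp_rot: [3.142, -0.0, 3.065]
contact_force: [1.1, 1.1, 0.1]
grip_width: 59.6
finger_force: 0.0
```

```bash
python3 -m pendant '[[[0.42,-0.98,0],[0,0,0.3],0.3],[[0.42,-0.98,0],[0,0,0.3],0.3],[[0.42,-0.98,0],[0,0,0.3],0.3],[[0.42,-0.98,0],[0,0,0.3],0.3],[[0.42,-0.98,0],[0,0,0.3],0.3],[[0.42,-0.98,0],[0,0,0.3],0.3],[[0.42,-0.98,0],[0,0,0.3],0.3],[[0.42,-0.98,0],[0,0,0.3],0.3],[[0.42,-0.98,0],[0,0,0.3],0.3],[[0.42,-0.98,0],[0,0,0.3],0.3]]'
python3 -m pendant '[[[0.35,-0.83,-0.4],[0,0,0.13],0.3],[[0.35,-0.83,-0.4],[0,0,0.13],0.3],[[0.35,-0.83,-0.4],[0,0,0.13],0.3],[[0.35,-0.83,-0.4],[0,0,0.13],0.3],[[0.35,-0.83,-0.4],[0,0,0.13],0.3],[[0,0,0],[0,0,0],0.3],[[0,0,0],[0,0,0],0.3],[[0,0,0],[0,0,0],0.3],[[0,0,0],[0,0,0],0.3],[[0,0,0],[0,0,0],0.3]]'
python3 - <<'E'
from h import *
c=cam("wrist"); cv2.imwrite("pics/w1.png",bot.capture("wrist"))
o=bot.get_obs();print(o["tool_pos"],o["tcp_rot"],ray(c,(320,240)),c[0][0,0])
np.savez("w1.npz",K=c[0],d=c[1],T=c[2])
t=np.radians(20.8);R=np.array([[np.cos(t),-np.sin(t)],[np.sin(t),np.cos(t)]])
print(proj(c,[list(np.array([527.5,-237])+R@np.array(p))+[82] for p in[(0,0),(7,18),(-7,18),(-7,-18),(7,-18)]]).round(1))
E
```

```text
time: 1.77
tool_pos: [475.2, -114.3, 243.4]
tcp_rot: [3.141, -0.0, -2.859]
contact_force: [1.0, -0.7, 0.4]
grip_width: 59.7
finger_force: 0.0
time: 2.6
tool_pos: [527.6, -236.3, 184.6]
tcp_rot: [-3.141, 0.001, -2.781]
contact_force: [-0.5, 0.6, 0.9]
grip_width: 59.7
finger_force: 0.0
[ 527.61016904 -236.34681965  184.59240499] [-3.14088078e+00  7.33530505e-04 -2.78134465e+00] (array([ 458.09994057, -261.92471756,  325.16859373]), array([ 0.26025412,  0.10126041, -0.96021566])) 393.53400531815464
[[317.  244.5]
 [344.7 254.7]
 [345.1 234. ]
 [288.9 234.1]
 [289.4 254.8]]
```

View pics/w1.png

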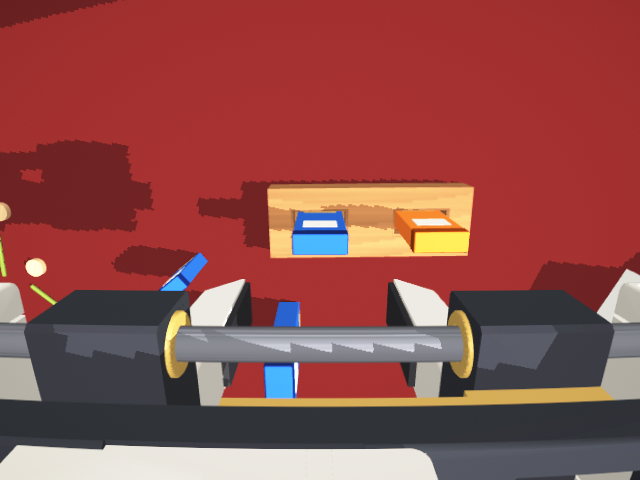

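The wrist view shows the blue top's centre at (320.5,243), predicted (317,244.5). The error is about 1–2 mm with the yaw aligned, so I'll descend to grasp.

```bash
python3 -m pendant '[[[-0.04,0.02,-0.6],[0,0,0],0.3],[[0,0,-0.6],[0,0,0],0.3],[[0,0,-0.6],[0,0,0],0.3],[[0,0,-0.6],[0,0,0],0.3],[[0,0,-0.6],[0,0,0],0.3],[[0,0,-0.4],[0,0,0],0.3],[[0,0,-0.4],[0,0,0],0.3],[[0,0,0],[0,0,0],0.3],[[0,0,0],[0,0,0],0.3],[[0,0,0],[0,0,0],0.3]]'
python3 -m pendant '[[[0,0,0],[0,0,0],-0.1],[[0,0,0],[0,0,0],-0.2],[[0,0,0],[0,0,0],-0.3],[[0,0,0],[0,0,0],-1],[[0,0,0],[0,0,0],-1],[[0,0,0],[0,0,0],-1],[[0,0,0],[0,0,0],-1],[[0,0,0],[0,0,0],-1],[[0,0,0],[0,0,0],-1],[[0,0,0],[0,0,0],-1]]'
```

```text
time: 3.48
tool_pos: [526.9, -236.6, 70.8]
tcp_rot: [-3.14, 0.001, -2.782]
contact_force: [-0.3, 0.8, 0.5]
grip_width: 59.8
finger_force: 0.0
time: 4.32
tool_pos: [526.5, -236.7, 70.1]
tcp_rot: [-3.141, 0.0, -2.782]
contact_force: [0.0, 1.5, 4.9]
grip_width: 35.5
finger_force: 30.0
```

```bash
python3 -m pendant '[[[0,0,0.5],[0,0,0],-1],[[0,0,0.7],[0,0,0],-1],[[0,0,0.7],[0,0,0],-1],[[0,0,0.7],[0,0,0],-1],[[0,0,0.7],[0,0,0],-1],[[0,0,0.7],[0,0,0],-1],[[0.1,0.8,0],[0,0,-0.3],-1],[[0.1,0.8,0],[0,0,-0.3],-1],[[0.1,0.8,0],[0,0,-0.3],-1],[[0.1,0.8,0],[0,0,-0.3],-1]]'
python3 -m pendant '[[[0.1,0.8,0],[0,0,-0.3],-1],[[0.1,0.8,0],[0,0,-0.3],-1],[[0.1,0.8,0],[0,0,-0.3],-1],[[0.1,0.8,0],[0,0,-0.3],-1],[[0.1,0.8,0],[0,0,-0.3],-1],[[0.1,0.8,0],[0,0,-0.3],-1],[[0.1,0.8,0],[0,0,-0.3],-1],[[0,0,0],[0,0,-0.285],-1],[[0,0,0],[0,0,0],-1],[[0,0,0],[0,0,0],-1]]'
python3 - <<'E'
from h import *
c=cam("wrist"); cv2.imwrite("pics/w2.png",bot.capture("wrist"))
o=bot.get_obs();print(o["tool_pos"],o["tcp_rot"])
np.savez("w2.npz",K=c[0],d=c[1],T=c[2],p=o["tool_pos"])
t=np.radians(-4);R=np.array([[np.cos(t),-np.sin(t)],[np.sin(t),np.cos(t)]])
print(proj(c,[list(np.array([573.4,121])+R@np.array(p))+[75] for p in[(0,0),(16,28),(-16,28),(-16,-28),(16,-28)]]).round(1))
E
```

```text
time: 5.15
tool_pos: [538.0, -139.7, 189.2]
tcp_rot: [3.141, -0.001, -2.929]
contact_force: [0.2, 0.7, -1.6]
grip_width: 35.9
finger_force: 30.0
time: 5.98
tool_pos: [559.1, 27.4, 189.2]
tcp_rot: [-3.141, -0.001, 3.072]
contact_force: [-0.1, 0.9, -1.6]
grip_width: 35.6
finger_force: 30.0
[559.13380845  26.99752421 189.32017397] [-3.14143962e+00 -8.05267695e-04  3.07142391e+00]
[[455.7 251.5]
 [492.7 273.3]
 [498.5 229. ]
 [416.8 228.8]
 [413.6 273.5]]
```

View pics/w2.png

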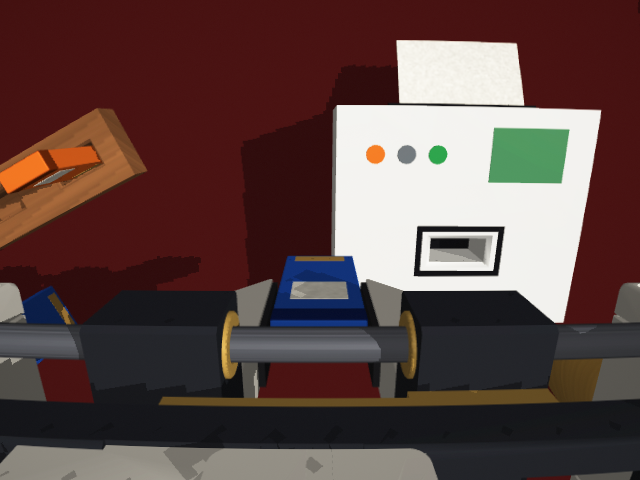

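The wrist view shows the slot frame with corners at about (418,227), (504,227), (499,276) and (414,276), and the held cartridge's foot edge at row 257, columns 288–353. Next I'll measure these precisely, along with the cartridge's position in the hand.

```bash
python3 - <<'E'
from h import *
z=np.load("w2.npz");c=(z["K"],z["d"],z["T"]);p=z["p"];im=cv2.imread("pics/w2.png");g=cv2.cvtColor(im,6).astype(int)
m=((g<90)[215:290,400:520]).astype(np.uint8)
n,lab,st,_=cv2.connectedComponentsWithStats(m);k=[i for i in range(1,n)];print(st[1:])
k=max(k,key=lambda i:st[i][2]*st[i][3]);cs=cv2.findContours((lab==k).astype(np.uint8),0,1)[0][0]
q=cv2.approxPolyDP(cs,6,True)[:,0]+[400,215];print(q.tolist())
w=np.array([atz(c,u,75) for u in q]);print(w.round(1).tolist(),w.mean(0))
t=3.0714-np.pi;R=np.array([[np.cos(t),-np.sin(t)],[np.sin(t),np.cos(t)]]);f=lambda x,y,h:list(p[:2]+R@[x,y])+[h]
zb=p[2]-65
print(proj(c,[f(-7,-18,zb),f(-7,18,zb),f(-7,-18,zb+76),f(-7,18,zb+76),f(7,-18,zb+76),f(7,18,zb+76)]).round(1))
print([(r,im[r,300].tolist(),im[r,320].tolist()) for r in range(252,266)])
print(im[270,272:295,0].tolist(),im[270,350:372,0].tolist())
E
```

```text
[[  14   12   90   49 1246]
 [  30   23   40   11  425]]
[[417, 227], [414, 275], [497, 274], [503, 227]]
[[554.2, 94.3, 75.0], [588.6, 92.3, 75.0], [592.1, 150.9, 75.0], [558.2, 153.1, 75.0]] [573.26881863 122.66018594  75.        ]
[[284.3 253.4]
 [349.8 253.5]
 [266.8 318. ]
 [365.5 318.2]
 [268.2 351.6]
 [364.1 351.7]]
[(252, [13, 13, 48], [13, 13, 48]), (253, [13, 12, 48], [13, 13, 48]), (254, [12, 12, 48], [13, 13, 48]), (255, [32, 19, 40], [31, 18, 40]), (256, [56, 76, 90], [57, 77, 92]), (257, [45, 93, 124], [46, 94, 125]), (258, [42, 95, 127], [43, 95, 130]), (259, [42, 94, 127], [44, 96, 130]), (260, [63, 97, 118], [64, 98, 120]), (261, [113, 58, 44], [114, 59, 45]), (262, [119, 49, 18], [120, 49, 17]), (263, [120, 49, 18], [120, 48, 18]), (264, [120, 50, 18], [120, 48, 17]), (265, [120, 50, 18], [120, 50, 17])]
[13, 13, 13, 12, 12, 13, 13, 12, 13, 13, 13, 58, 105, 118, 119, 119, 120, 119, 120, 120, 120, 119, 119] [121, 120, 121, 121, 127, 192, 235, 239, 239, 239, 239, 239, 239, 239, 239, 239, 239, 239, 239, 239, 239, 239]
```

```bash
python3 -m pendant '[[[0.09,0.63,0],[0,0,0],-1],[[0.09,0.63,0],[0,0,0],-1],[[0.09,0.63,0],[0,0,0],-1],[[0.09,0.63,0],[0,0,0],-1],[[0.08,0.63,0],[0,0,0],-1],[[0,0,-0.4],[0,0,0],-1],[[0,0,-0.4],[0,0,0],-1],[[0,0,-0.4],[0,0,0],-1],[[0,0,0],[0,0,0],-1],[[0,0,0],[0,0,0],-1]]'
python3 - <<'E'
from h import *
o=bot.get_obs();print(o["tool_pos"],o["tcp_rot"],o["contact_force"])
a=bot.capture("scene")[205:285,360:466];b=bot.capture("side")[150:230,210:316];
cv2.imwrite("pics/f.png",np.hstack([cv2.resize(x,None,fx=3.75,fy=3.75,interpolation=2) for x in(a,b)]))
E
```

```text
time: 6.87
tool_pos: [572.3, 121.0, 153.2]
tcp_rot: [-3.141, -0.002, 3.07]
contact_force: [0.5, 0.7, -0.6]
grip_width: 35.9
finger_force: 30.0
[572.30630453 121.04101748 153.24915356] [-3.14132282e+00 -1.60591418e-03  3.06994452e+00] [ 0.54306738  0.65835499 -0.63551893]
```

View pics/f.png

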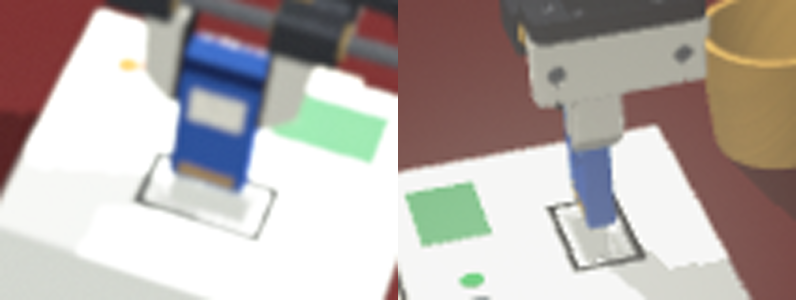

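The cartridge's foot looks centred over the slot in both views, so I'll insert it.

```bash
python3 -m pendant '[[[0,0,-0.12],[0,0,0],-1],[[0,0,-0.12],[0,0,0],-1],[[0,0,-0.12],[0,0,0],-1],[[0,0,-0.12],[0,0,0],-1],[[0,0,-0.1],[0,0,0],-1],[[0,0,-0.1],[0,0,0],-1],[[0,0,-0.1],[0,0,0],-1],[[0,0,0],[0,0,0],-1],[[0,0,0],[0,0,0],-1],[[0,0,0],[0,0,0],-1]]'
```

```text
time: 7.8
tool_pos: [572.7, 121.9, 130.4]
tcp_rot: [3.141, 0.0, 3.071]
contact_force: [0.3, 0.0, -1.4]
grip_width: 35.9
finger_force: 30.0
```

```bash
python3 -m pendant '[[[0,0,-0.1],[0,0,0],-1],[[0,0,-0.1],[0,0,0],-1],[[0,0,-0.1],[0,0,0],-1],[[0,0,-0.1],[0,0,0],-1],[[0,0,-0.1],[0,0,0],-1],[[0,0,0],[0,0,0],-1],[[0,0,0],[0,0,0],-1],[[0,0,0],[0,0,0],-1],[[0,0,0],[0,0,0],-1],[[0,0,0],[0,0,0],-1]]'
python3 -m pendant '[[[0,0,-0.05],[0,0,0],-1],[[0,0,-0.05],[0,0,0],-1],[[0,0,-0.05],[0,0,0],-1],[[0,0,-0.05],[0,0,0],-1],[[0,0,-0.05],[0,0,0],-1],[[0,0,0],[0,0,0],-1],[[0,0,0],[0,0,0],-1],[[0,0,0],[0,0,0],-1],[[0,0,0],[0,0,0],-1],[[0,0,0],[0,0,0],-1]]'
```

```text
time: 8.63
tool_pos: [572.7, 121.9, 115.5]
tcp_rot: [3.141, 0.0, 3.071]
contact_force: [0.7, 0.3, 0.2]
grip_width: 35.7
finger_force: 30.0
time: 9.47
tool_pos: [572.6, 121.9, 107.9]
tcp_rot: [3.141, 0.0, 3.071]
contact_force: [-0.9, -0.4, 1.8]
grip_width: 36.0
finger_force: 30.0
```

```bash
python3 -m pendant '[[[0,0,-0.04],[0,0,0],-1],[[0,0,-0.04],[0,0,0],-1],[[0,0,-0.04],[0,0,0],-1],[[0,0,-0.04],[0,0,0],-1],[[0,0,0],[0,0,0],-1],[[0,0,0],[0,0,0],-1],[[0,0,0],[0,0,0],-1],[[0,0,0],[0,0,0],-1],[[0,0,0],[0,0,0],-1],[[0,0,0],[0,0,0],-1]]'
python3 -m pendant '[[[0,0,-0.03],[0,0,0],-1],[[0,0,-0.03],[0,0,0],-1],[[0,0,0],[0,0,0],-1],[[0,0,0],[0,0,0],-1],[[0,0,0],[0,0,0],-1],[[0,0,0],[0,0,0],-1],[[0,0,0],[0,0,0],-1],[[0,0,0],[0,0,0],-1],[[0,0,0],[0,0,0],-1],[[0,0,0],[0,0,0],-1]]'
```

```text
time: 10.3
tool_pos: [572.6, 121.9, 103.1]
tcp_rot: [3.141, 0.0, 3.071]
contact_force: [-0.2, 0.5, 4.2]
grip_width: 35.8
finger_force: 30.0
time: 11.13
tool_pos: [572.5, 121.9, 101.2]
tcp_rot: [3.141, 0.0, 3.071]
contact_force: [-0.7, 0.4, 3.0]
grip_width: 35.7
finger_force: 30.0
```

```bash
python3 -m pendant '[[[0,0,-0.03],[0,0,0],-1],[[0,0,-0.01],[0,0,0],-1],[[0,0,0],[0,0,0],-1],[[0,0,0],[0,0,0],-1],[[0,0,0],[0,0,0],-1],[[0,0,0],[0,0,0],-1],[[0,0,0],[0,0,0],-1],[[0,0,0],[0,0,0],-1],[[0,0,0],[0,0,0],-1],[[0,0,0],[0,0,0],-1]]'
python3 -m pendant '[[[0,0,-0.02],[0,0,0],-1],[[0,0,0],[0,0,0],-1],[[0,0,0],[0,0,0],-1],[[0,0,0],[0,0,0],-1],[[0,0,0],[0,0,0],-1],[[0,0,0],[0,0,0],-1],[[0,0,0],[0,0,0],-1],[[0,0,0],[0,0,0],-1],[[0,0,0],[0,0,0],-1],[[0,0,0],[0,0,0],-1]]'
```

```text
time: 11.97
tool_pos: [572.5, 121.9, 100.0]
tcp_rot: [3.141, 0.0, 3.071]
contact_force: [-0.3, 0.8, 3.3]
grip_width: 35.5
finger_force: 30.0
time: 12.8
tool_pos: [572.5, 121.9, 99.4]
tcp_rot: [3.142, -0.0, 3.071]
contact_force: [0.8, 0.4, 2.7]
grip_width: 35.9
finger_force: 30.0
```

```bash
python3 -m pendant '[[[0,0,-0.02],[0,0,0],-1],[[0,0,0],[0,0,0],-1],[[0,0,0],[0,0,0],-1],[[0,0,0],[0,0,0],-1],[[0,0,0],[0,0,0],-1],[[0,0,0],[0,0,0],-1],[[0,0,0],[0,0,0],-1],[[0,0,0],[0,0,0],-1],[[0,0,0],[0,0,0],-1],[[0,0,0],[0,0,0],-1]]'
python3 - <<'E'
from h import *
print(bot.get_obs()["contact_force"])
E
```

```text
time: 13.63
tool_pos: [572.6, 121.9, 99.0]
tcp_rot: [3.141, 0.0, 3.071]
contact_force: [-0.6, 0.3, 5.8]
grip_width: 35.7
finger_force: 30.0
[-0.6451106   0.25333425  5.81057659]
```

```bash
python3 -m pendant '[[[0,0,-0.015],[0,0,0],-1],[[0,0,0],[0,0,0],-1],[[0,0,0],[0,0,0],-1],[[0,0,0],[0,0,0],-1],[[0,0,0],[0,0,0],-1],[[0,0,0],[0,0,0],-1],[[0,0,0],[0,0,0],-1],[[0,0,0],[0,0,0],-1],[[0,0,0],[0,0,0],-1],[[0,0,0],[0,0,0],-1]]'
```

```text
time: 14.47
tool_pos: [572.6, 121.9, 99.0]
tcp_rot: [3.141, 0.001, 3.071]
contact_force: [-1.3, 1.0, 8.3]
grip_width: 35.8
finger_force: 30.0
```

At the hard stop now. I'll ease up 6 mm with the grip held to feel whether the carriage follows.

```bash
python3 -m pendant '[[[0,0,0.05],[0,0,0],-1],[[0,0,0.05],[0,0,0],-1],[[0,0,0.05],[0,0,0],-1],[[0,0,0.05],[0,0,0],-1],[[0,0,0.03],[0,0,0],-1],[[0,0,0],[0,0,0],-1],[[0,0,0],[0,0,0],-1],[[0,0,0],[0,0,0],-1],[[0,0,0],[0,0,0],-1],[[0,0,0],[0,0,0],-1]]'
python3 - <<'E'
from h import *
l=[]
for i in range(6): bot.capture("side"); l.append(bot.get_obs()["contact_force"][2])
print(np.round(l,1))
E
```

```text
time: 15.3
tool_pos: [572.4, 121.9, 105.1]
tcp_rot: [3.142, -0.0, 3.071]
contact_force: [0.2, 0.6, -0.5]
grip_width: 35.8
finger_force: 30.0
[-1.  -0.9 -0.4 -1.2 -0.4 -1.2]
```

Force at 105 mm is about −0.9 N, the same as carrying free, against about +3 N on the way down. The carriage stayed down. I'll lower onto it, let go and check.

```bash
python3 -m pendant '[[[0,0,-0.02],[0,0,0],-1],[[0,0,-0.02],[0,0,0],-1],[[0,0,0],[0,0,0],-1],[[0,0,0],[0,0,0],-0.1],[[0,0,0],[0,0,0],0],[[0,0,0],[0,0,0],0.1],[[0,0,0],[0,0,0],0.3],[[0,0,0],[0,0,0],0.3],[[0,0,0],[0,0,0],0.3],[[0,0,0],[0,0,0],0.3]]'
python3 -m pendant '[[[0,0,0.3],[0,0,0],0.3],[[0,0,0.6],[0,0,0],0.3],[[0,0,0.8],[0,0,0],0.3],[[0,0,0.8],[0,0,0],0.3],[[0,0,0.8],[0,0,0],0.3],[[0,0,0.5],[0,0,0],0.3],[[0,0,0],[0,0,0],0.3],[[0,0,0],[0,0,0],0.3],[[0,0,0],[0,0,0],0.3],[[0,0,0],[0,0,0],0.3]]'
python3 - <<'E'
from h import *
P=[]
t=np.radians(-4);R=np.array([[np.cos(t),-np.sin(t)],[np.sin(t),np.cos(t)]])
for n,(x,y) in (("scene",(350,180)),("side",(200,130))):
    im=bot.capture(n);c=cam(n)
    im=cv2.resize(im[y:y+100,x:x+100],None,fx=4,fy=4,interpolation=2)
    for h,col in((115.5,(0,255,0)),(123,(0,0,255))):
        q=proj(c,[list(np.array([573.4,121])+R@np.array(p))+[h] for p in[(7,18),(-7,18),(-7,-18),(7,-18)]])
        cv2.polylines(im,[np.int32((q-[x,y]+.5)*4)],True,col,1)
    P.append(im)
cv2.imwrite("pics/v.png",np.hstack(P))
E
```

```text
time: 16.43
tool_pos: [572.5, 121.9, 104.1]
tcp_rot: [3.141, 0.0, 3.071]
contact_force: [-0.7, -0.2, -0.1]
grip_width: 59.4
finger_force: 0.0
time: 17.27
tool_pos: [571.8, 121.8, 216.7]
tcp_rot: [-3.141, -0.003, 3.071]
contact_force: [0.7, 0.3, 0.5]
grip_width: 59.6
finger_force: 0.0
```

View pics/v.png

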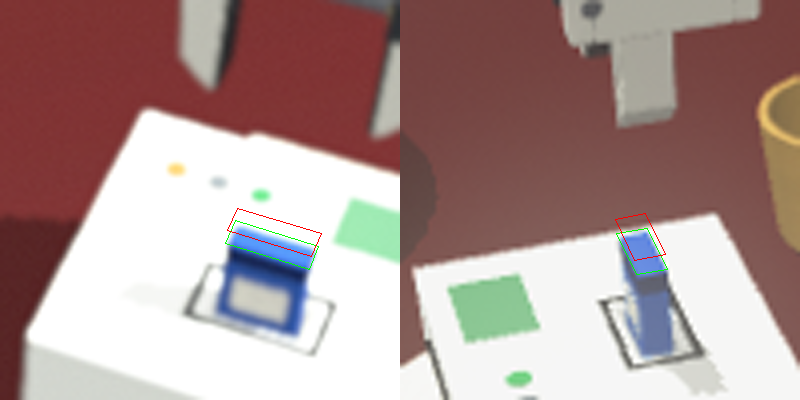

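Both views put the cartridge's top on the green 115.5 mm outline, which means locked down. The gripper is clear of it.

```bash
python3 -c "
from plant import bot
print(bot.close_job())"
```

```text
the job is handed in; nothing more can be done
None
```

The blue cartridge is in the printer slot and locked down after one full-stroke press, checked by feel and by camera; the gripper has let go and stands clear, and the job is handed in.

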